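# Load the autosampler tray in reverse order

### The job

Move the four samples from the row of blue cups on the carrier into the four compartments of the autosampler tray, one in each, in reverse order: the sample next to the carrier's arch handle goes into the compartment farthest from the tray's knob, the next one into the next compartment, and so on, until the sample farthest from the handle stands right beside the knob. Keep the samples upright and set each down on the compartment's floor without dropping it. Leave the beaker, the spatula and the white box where they are.

Things in the scene. Friction and masses are not known exactly. Their poses are not given: they have to be found in the camera images.
- bottle: Sample bottle, loose, upright: amber body 32 mm in diameter to 55 mm height, sloping in to a slim white straight cap 26 mm in diameter from 67 mm up to the top at 105 mm (grip the cap). About 90 g. Origin: centre of the underside, z up along its axis. At the start it stands on the floor of cup1.
- jar: Squat sample jar, loose, upright: white body 36 mm in diameter, black lid 37 mm in diameter, straight sides, 66 mm tall overall; lid from 44 mm up. About 110 g. Origin: centre of the underside, z up along its axis. At the start it stands on the floor of cup2.
- flask: Conical flask with dark stopper, loose, upright: green-tinted, 36 mm in diameter at the foot, narrowing from 10 mm height to a 20 mm neck at 46 mm; straight stopper 24 mm in diameter from 60 mm up to the top at 90 mm (grip the stopper). About 80 g. Origin: centre of the underside, z up along its axis. At the start it stands on the floor of cup3.
- tube: Steel sample tube, loose, upright: plain cylinder 28 mm in diameter to 80 mm height with a flat-coned top to 86 mm. About 140 g. Origin: centre of the underside, z up along its axis. At the start it stands on the floor of cup4.
- carrier: Transport carrier, fixed: aluminium base plate 8 mm thick, 246 mm long (x) by 64 mm wide (y), carrying the four blue cups in one row along its x axis at x = +90, +30, -30 and -90 mm. At its +x end the plate runs on to x = 151 mm and bears an upright steel arch handle across the plate at x = 138 mm, 43 mm high, 58 mm wide. Origin: underside, at the middle of the row of cups; z up. May be turned any way.
- tray: Autosampler tray, fixed: grey plastic, 244 mm long (x) by 64 mm wide (y), walls 18 mm high and 4 mm thick, floor top 4 mm above the origin, three cross walls making four compartments 56 by 56 mm inside, centred at x = +90, +30, -30 and -90 mm, y = 0. At its +x end a tab bears an upright black round knob 26 mm in diameter, 48 mm high over the bench, at x = 139 mm. Origin: centre of the compartments' underside; z up. May be turned any way.
- cup1: Square blue plastic cup, fixed on the carrier, 56 by 56 mm outside, 48 mm inside, 18 mm high, floor top 4 mm over its origin; all four cups look alike and which of the four places in the row each has differs from start to start. The bottle starts in this one. Origin: centre of its underside, 8 mm above the bench; axes along the carrier's.
- cup2: Square blue plastic cup, fixed on the carrier, 56 by 56 mm outside, 48 mm inside, 18 mm high, floor top 4 mm over its origin; all four cups look alike and which of the four places in the row each has differs from start to start. The jar starts in this one. Origin: centre of its underside, 8 mm above the bench; axes along the carrier's.
- cup3: Square blue plastic cup, fixed on the carrier, 56 by 56 mm outside, 48 mm inside, 18 mm high, floor top 4 mm over its origin; all four cups look alike and which of the four places in the row each has differs from start to start. The flask starts in this one. Origin: centre of its underside, 8 mm above the bench; axes along the carrier's.
- cup4: Square blue plastic cup, fixed on the carrier, 56 by 56 mm outside, 48 mm inside, 18 mm high, floor top 4 mm over its origin; all four cups look alike and which of the four places in the row each has differs from start to start. The tube starts in this one. Origin: centre of its underside, 8 mm above the bench; axes along the carrier's.
- beaker: Bystander: empty glass beaker, loose, 70 mm in diameter, 85 mm tall, origin at the centre of its underside. Leave alone.
- spatula: Bystander: spatula, loose, lying flat, 150 mm long along its x axis. Leave alone.
- tip_box: Bystander: white box, loose, 80 by 110 by 50 mm, origin at the centre of its underside. Leave alone.

How it is judged:
By the outcome, as a careful person would: the job done as asked, in the order asked, and still so for the second after the job is handed in, with the robot touching nothing.
It also fails if it takes over 128 s, if anything falls off the work surface, if the arm or the gripper's body presses on something with over 40 N, if the wrist force passes 120 N, or if a joint passes its speed limit or range.

### The arm

A 6-joint arm with a two-finger parallel gripper is mounted at the origin on the work surface. World frame = base frame: x ahead of the robot, y to its left, z up, the work surface at z = 0. Lengths are in m, angles in rad, forces in N, time in s.
With the tool pointing down it reaches from about 0.3 to 0.775 m from the base axis. Payload 14.6 kg.
Tool frame: the origin (TCP) lies midway between the tips of the shut fingers; the grasp point (between the pads) lies 19 mm behind it (ctrl.grip_depth is the distance from the TCP to the grasp point, in m); z points along the fingers, x is the direction in which the jaws open and shut, and the axes are right-handed (so a half turn about z gives the same grasp; the last joint's range is limited). The gripper opens to 94 mm and grips with 3 to 60 N. Pads are 16 mm wide; open, the fingers measure 119 mm over their backs; the gripper's body (75 mm by 177 mm) begins 78 mm behind the grasp point.
Start: joints at [1.186, 0.3, 1.521, -0, 1.321, -0.067], TCP at [0.172, 0.522, 0.205] pointing down, gripper open.
Joint ranges: [-3.03, 3.03], [-0.79, 2.21], [0.23, 2.52], [-1.04, 4.18], [0, 3.07], [-2.55, 2.55]. Speed limits (rad/s): [2.22, 2.22, 2.57, 3.14, 3.14, 3.14].

### API

Orientations are given as [roll, pitch, yaw] about the fixed x, y, z axes, in that order (R = Rz(yaw) Ry(pitch) Rx(roll)).
In Python, from station import ctrl gives the robot as it stands.
- The arm moves only by the tool play_rows, never from a script. Its argument "steps" is a list that holds one entry, the list of rows, each a list of 7 numbers: the shift along the tool's x, y, z in cm, then the turn, a rotation vector about the tool's x, y, z in rad, then the opening, from 0 (shut) to 1 (fully open). In form: [[[x, y, z, ax, ay, az, hand], ...]]. A call has 1 to 20 rows; each row is the pose to reach, as a shift and turn from the pose measured when the call began, along the tool's axes at that moment; what a row does not reach only later rows make up. A row lasts 1/12 s, in which the tool goes at most 41.7 mm and 7.16 degrees, less where a joint would pass 70% of its speed; a pose out of reach is approached as far as the arm can. A call with a gripper value outside its range is refused whole. The fingers move at their own pace and stop on an object; "force" is the grip in N (left out, the last holds). Time passes only in rows, so rows that repeat a pose let the fingers close. It gives the time, the measured TCP pose, the force and the opening at its end, in the units of the state.
- ctrl.get_obs(): the state, without advancing time (a new reading comes with each control period).
- ctrl.camera(name): name is "scene" or "top" or "wrist"; returns a dict with "frame" (480x640x3 uint8, blue, green, red), "fovy" (degrees; the focal length in pixels is half the picture's height over the tangent of half this angle, whatever the lens; pixels are square), "cx", "cy" (the principal point, pixels), "world_to_cam" (4x4, takes a point from world to camera coordinates). Camera axes: x right, y up, looking along -z (the intrinsics and any distortion apply to the point x, -y, -z); pixel columns grow to the right and rows downward; lengths in m; the calibration is good to about 2 mm. A picture is of the moment at which its call begins. There is no depth.
- ctrl.hand_in(): hands the job in, once; it reports no verdict.
The state is a dict: "time_s": time; "qpos": joint angles; "joint_vel": joint speeds; "tau": joint torques, N m; "ee_pos": TCP position; "eef_rot": TCP orientation; "force": force on the tool from outside, world axes, zero at the start; "moment": the same for the moment, N m; "grip_width": finger opening in m.
Only numpy, scipy, OpenCV 4.12 (cv2) and the standard library are available. Lean on these libraries where they do the work, as an engineer would, in place of code of your own. Each camera call takes 0.05 s, during which the arm holds its last target. There are 200 camera calls.

## Working session

There is one attempt and no reset: what is moved stays moved. The work goes in short steps, Python scripts to look and compute and a tool call to move; the robot and the scene stay as the last step left them, time stands still between calls to the robot, and variables do not carry over. Pictures are saved under pics/ and viewed, about 12 in all and at most 16, crops included, and the job is handed in when it is done.

Besides the shell and the picture viewer there is one more tool, called after ">>>" by a JSON object that holds its "api" and its "payload", one argument or row to a line. play_rows: Moves the arm, as the interface text tells. Its arguments: {"type":"object","properties":{"steps":{"type":"array"},"force":{"type":"number"}},"required":["steps"]}

```bash
ls; mkdir -p pics; python3 - <<'E'
from station import ctrl
import cv2
o=ctrl.get_obs(); print({k:o[k] for k in('time_s','ee_pos','eef_rot','grip_width')})
for n in('top','scene'):
    c=ctrl.camera(n); cv2.imwrite(f'pics/{n}0.png',c['frame']); print({k:(v.tolist() if hasattr(v,'tolist') else v) for k,v in c.items() if k!='frame'})
E
```

```text
pics
{'time_s': 0.0, 'ee_pos': array([0.17175937, 0.52221167, 0.20489401]), 'eef_rot': array([-3.14153127e+00,  1.16456375e-03,  1.25301154e+00]), 'grip_width': 0.09413445056687803}
{'fovy': 55.952795373976066, 'cx': 323.0594356017594, 'cy': 249.8283017353536, 'world_to_cam': [[0.0014078270630583528, -0.999554918614218, 0.029799038526175613, -0.12599129118825908], [0.9805640364983341, 0.0072262648557583145, 0.19606619143117954, -0.5893752714262814], [-0.1961942617638294, 0.028943838210548526, 0.9801377790293503, -0.8183183312757222], [0.0, 0.0, 0.0, 1.0]]}
{'fovy': 50.49760412918613, 'cx': 314.9438084646804, 'cy': 240.68911131933666, 'world_to_cam': [[-0.47429363152698273, 0.8801592264645779, -0.019112487075791475, 0.3536830550218102], [-0.5973672978145809, -0.30580604226625235, 0.741373708742869, 0.2834749305274534], [0.6466821959777863, 0.3630460033972648, 0.6708201970890717, -1.3368712059144447], [0.0, 0.0, 0.0, 1.0]]}
```

View pics/top0.png

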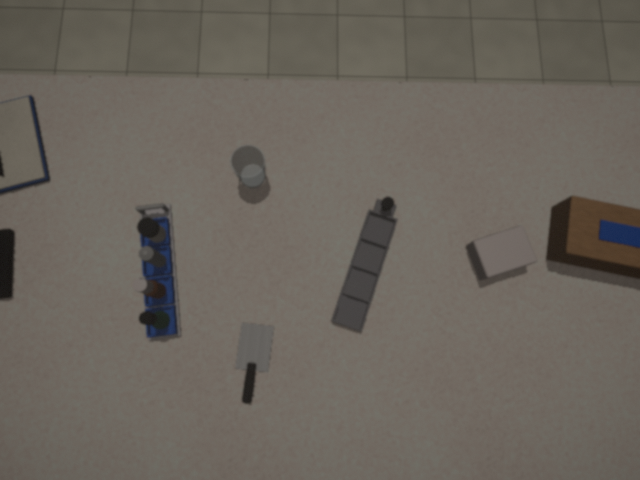

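View pics/scene0.png

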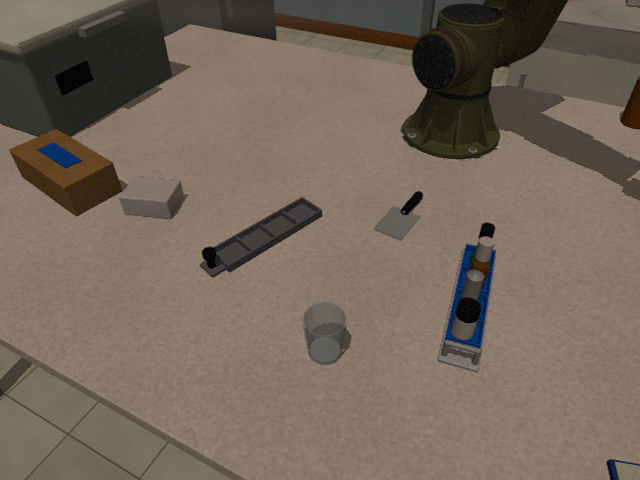

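The top view shows the carrier at (160,275) with its handle at (153,210), and the tray with its knob at (387,203) and far end near (350,325). Order from the handle: jar, tube, bottle, flask. I'll crop in for precise points.

```bash
python3 - <<'E'
import cv2,numpy as np
def crop(f,x0,y0,x1,y1,s):
    i=cv2.imread(f)[y0:y1,x0:x1]; i=cv2.resize(i,None,fx=s,fy=s,interpolation=cv2.INTER_CUBIC)
    i=cv2.convertScaleAbs(i,alpha=1.9)
    for x in range(-(-x0//10)*10,x1,10): 
        cv2.line(i,((x-x0)*s,0),((x-x0)*s,5 if x%50 else 14),(0,255,255),1); 
        if x%20==0: cv2.putText(i,str(x),((x-x0)*s,22),0,.35,(0,255,255))
    for y in range(-(-y0//10)*10,y1,10):
        cv2.line(i,(0,(y-y0)*s),(6,(y-y0)*s),(0,255,255),1)
        if y%20==0: cv2.putText(i,str(y),(8,(y-y0)*s+4),0,.35,(0,255,255))
    return i
a=crop('pics/top0.png',115,197,195,345,4);b=crop('pics/top0.png',322,190,412,338,4)
cv2.imwrite('pics/c1.png',np.hstack([a,b]))
a=crop('pics/scene0.png',425,215,510,370,3);b=crop('pics/scene0.png',195,190,330,345,3)
cv2.imwrite('pics/c2.png',np.hstack([a,b]))
E
```

```text
(no output)
```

View pics/c1.png

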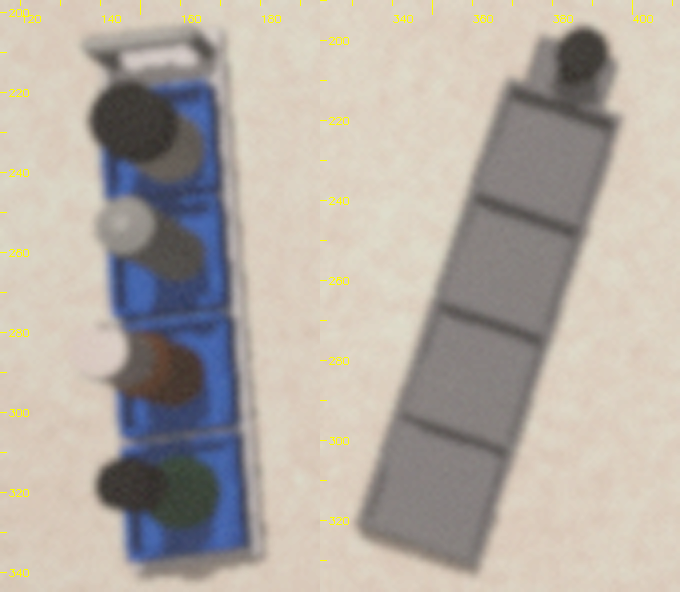

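View pics/c2.png

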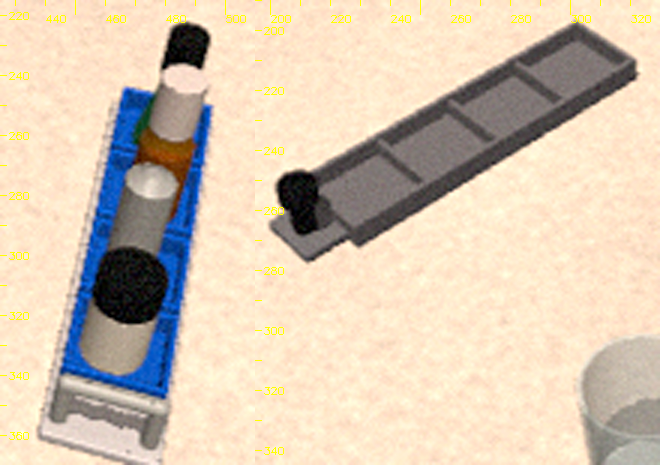

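Crops confirm the order jar, tube, bottle, flask from the handle, and the corners are readable. Now fitting poses.

```bash
cat > h.py <<'E'
import numpy as np
from scipy.optimize import least_squares
CAM={'top':(55.952795373976066,323.0594356,249.8283017,[[0.0014078270630583528,-0.999554918614218,0.029799038526175613,-0.12599129118825908],[0.9805640364983341,0.0072262648557583145,0.19606619143117954,-0.5893752714262814],[-0.1961942617638294,0.028943838210548526,0.9801377790293503,-0.8183183312757222]]),
'scene':(50.49760412918613,314.94380846,240.68911132,[[-0.47429363152698273,0.8801592264645779,-0.019112487075791475,0.3536830550218102],[-0.5973672978145809,-0.30580604226625235,0.741373708742869,0.2834749305274534],[0.6466821959777863,0.3630460033972648,0.6708201970890717,-1.3368712059144447]])}
def proj(c,P):
    f,cx,cy,M=CAM[c]; M=np.array(M); p=M[:,:3]@P+M[:,3]; F=240/np.tan(np.radians(f/2))
    return np.array([cx+F*p[0]/-p[2],cy-F*p[1]/-p[2]])
def place(v,q):
    c,s=np.cos(v[2]),np.sin(v[2]); return np.array([v[0]+c*q[0]-s*q[1],v[1]+s*q[0]+c*q[1],q[2]])
def fit(obs,v0):
    r=lambda v:np.concatenate([proj(c,place(v,q))-uv for c,q,uv in obs])
    s=least_squares(r,v0,loss='soft_l1',f_scale=1.5); return s.x,r(s.x).reshape(-1,2)
def point(obs,z):
    r=lambda v:np.concatenate([proj(c,np.array([*v,z]))-uv for c,uv in obs])
    s=least_squares(r,[.4,.2]); return s.x,s.fun
E
python3 - <<'E'
from h import *
np.set_printoptions(precision=4,suppress=True)
T,S='top','scene'
tr=[(T,(.122,.032,.018),(369,210)),(T,(.122,-.032,.018),(397,219.5)),(T,(-.122,.032,.018),(331.5,322.5)),(T,(-.122,-.032,.018),(361.2,333)),(T,(.139,0,.048),(387,203.7)),
(S,(-.122,-.032,.018),(301.7,198)),(S,(-.122,.032,.018),(321.7,213.3)),(S,(.122,.032,.018),(230,268.3))]
ca=[(T,(.118,-.028,.026),(168.5,217)),(T,(-.118,.028,.026),(147,337.7)),(T,(-.118,-.028,.026),(177.5,335)),
(S,(-.118,-.028,.026),(466.7,244.3)),(S,(-.118,.028,.026),(495,250)),(S,(.118,.028,.026),(480,347.3)),(S,(.118,-.028,.026),(445.7,339))]
for n,o,v0 in(('tray',tr,(.4,-.2,-.3)),('carrier',ca,(.4,.2,.1))):
    v,r=fit(o,v0); print(n,v); print(r.round(1).tolist())
    print([place(v,(x,0,0))[:2].round(4).tolist() for x in(.09,.03,-.03,-.09)])
for n,z,a,b in(('jar',.078,(148.5,227.5),(468.7,307.7)),('tube',.095,(146.5,253),(475.3,274.3)),('bottle',.117,(141.2,285),(486.7,241)),('flask',.102,(148,318.2),(488.3,226.7))):
    print(n,*point([(T,a),(S,b)],z))
E
```

```text
tray [ 0.5585 -0.2091 -0.3232]
[[-1.3, -0.3], [-0.1, -0.1], [-0.8, -0.5], [0.3, -0.5], [0.1, -0.9], [0.3, -2.7], [0.4, -5.1], [-1.2, -3.5]]
[[0.6438, -0.2377], [0.5869, -0.2186], [0.53, -0.1996], [0.4731, -0.1805]]
carrier [0.5442 0.2051 0.144 ]
[[-2.3, -1.2], [-0.8, -0.8], [-2.0, -2.3], [-1.6, -1.5], [0.1, -0.8], [0.4, -1.5], [-1.0, -2.7]]
[[0.6333, 0.218], [0.5739, 0.2094], [0.5145, 0.2008], [0.4551, 0.1922]]
jar [0.6314 0.2131] [-1.9291 -2.1581 -0.7005 -2.6489]
tube [0.5759 0.2051] [-1.158  -0.6769 -0.6841 -1.0821]
bottle [0.5138 0.2024] [-1.515  -0.5503 -1.1015 -1.1514]
flask [0.4565 0.1925] [-2.1668 -0.5963 -1.7389 -1.5196]
```

```bash
cat >> h.py <<'E'
def shift(o,tgt,yaw):
    from scipy.spatial.transform import Rotation as R
    A=R.from_euler('xyz',o['eef_rot']); B=R.from_euler('xyz',[np.pi,0,yaw])
    return (A.inv().apply(np.array(tgt)-o['ee_pos'])*100).round(2),(A.inv()*B).as_rotvec().round(3)
E
python3 - <<'E'
from h import *; from station import ctrl
o=ctrl.get_obs(); print(*shift(o,[.544,.205,.26],1.715))
E
```

```text
[-18.51  45.27  -5.49] [-0.     0.001 -0.462]
```

>>> {"api": "play_rows", "payload": {
  "steps": [
    [[-1, 3, -3, 0, 0, 0, 1], [-2.5, 6.5, -5.5, 0, 0, -0.05, 1], [-4, 10, -5.5, 0, 0, -0.1, 1], [-5.5, 13.5, -5.5, 0, 0, -0.2, 1], [-7, 17, -5.5, 0, 0, -0.3, 1], [-8.5, 20.5, -5.5, 0, 0, -0.4, 1], [-10, 24, -5.5, 0, 0, -0.46, 1], [-11.5, 28, -5.5, 0, 0, -0.46, 1], [-13, 32, -5.5, 0, 0, -0.46, 1], [-14.5, 35.5, -5.5, 0, 0, -0.46, 1], [-16, 39, -5.5, 0, 0, -0.46, 1], [-17.5, 42.5, -5.5, 0, 0, -0.46, 1], [-18.5, 45.3, -5.5, 0, 0, -0.46, 1], [-18.5, 45.3, -5.5, 0, 0, -0.46, 1], [-18.5, 45.3, -5.5, 0, 0, -0.46, 1], [-18.5, 45.3, -5.5, 0, 0, -0.46, 1]]
  ],
  "force": 20
}}

```text
time_s: 1.43
ee_pos: [0.5439, 0.2053, 0.2598]
eef_rot: [-3.14, 0.001, 1.713]
force: [-0.7, -0.5, 0.4]
grip_width: 0.0943
```

```bash
python3 - <<'E'
from station import ctrl
import cv2,json,numpy as np
o=ctrl.get_obs(); print(o['ee_pos'],o['eef_rot'],o['time_s'],o['force'])
c=ctrl.camera('wrist'); f=c.pop('frame'); cv2.imwrite('pics/w1.png',cv2.convertScaleAbs(f,alpha=1.6)); c['world_to_cam']=np.array(c['world_to_cam']).tolist(); json.dump(c,open('w1.json','w')); print(c)
E
```

```text
[0.54387272 0.20530585 0.25975985] [-3.14028576e+00  8.50637815e-04  1.71303389e+00] 1.4333 [-0.68090633 -0.4901092   0.38121041]
{'fovy': 63.12508616639881, 'cx': 322.2118880649825, 'cy': 239.02471906475097, 'world_to_cam': [[-0.14106146310946127, 0.9899991290715009, -0.0018406691962646483, -0.12439978061297273], [-0.9601300115993622, -0.1372583189203306, -0.24353750165708646, 0.5880012482685666], [-0.24135456169633226, -0.03258647456901124, 0.9698897345696246, -0.30426897108852746], [0.0, 0.0, 0.0, 1.0]]}
```

View pics/w1.png

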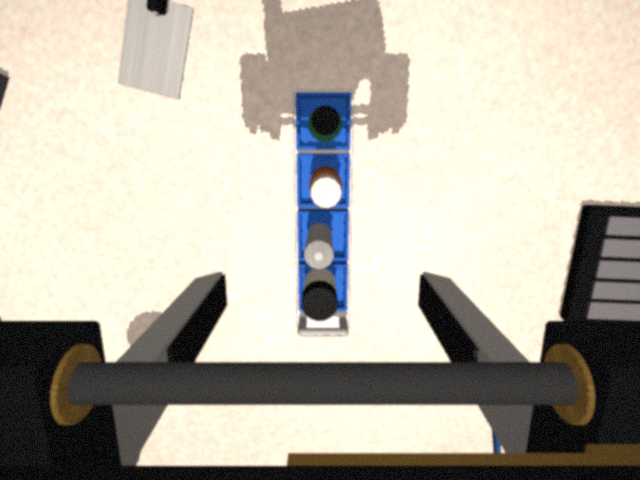

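The wrist view shows sample tops at flask (325,122), bottle (326,190), tube (318,254) and jar (319,301). The cup row's far corners are at (296,93) and (352,93).

```bash
cat >> h.py <<'E'
def addw(f):
    import json; c=json.load(open(f)); CAM['w']=(c['fovy'],c['cx'],c['cy'],c['world_to_cam'][:3])
E
python3 - <<'E'
from h import *; addw('w1.json')
np.set_printoptions(precision=4,suppress=True)
for n,z,u in(('flask',.102,(325,122)),('bottle',.117,(326,190)),('tube',.095,(318,254)),('jar',.078,(319,301))): print(n,*point([('w',u)],z))
W='w'
v,r=fit([(W,(-.118,-.028,.026),(296,93)),(W,(-.118,.028,.026),(352,93)),(W,(.138,-.029,.043),(299,320)),(W,(.138,.029,.043),(348,320)),(W,(-.060,-.028,.026),(295.5,152)),(W,(-.060,.028,.026),(351,152)),(W,(0,-.028,.026),(296,208)),(W,(0,.028,.026),(350,208))],(.54,.2,.14)); print(v,r.round(1).tolist())
print([place(v,(x,0,0))[:2].round(4).tolist() for x in(.09,.03,-.03,-.09)])
E
```

```text
flask [0.4583 0.1935] [0. 0.]
bottle [0.5119 0.202 ] [0. 0.]
tube [0.5735 0.2037] [ 0. -0.]
jar [0.6262 0.2118] [ 0. -0.]
[0.5431 0.2043 0.1393] [[-0.5, -1.7], [-0.1, -1.6], [-2.1, 14.2], [1.1, 14.3], [0.8, -0.9], [-0.3, -0.7], [1.1, 0.8], [-0.4, 0.9]]
[[0.6322, 0.2168], [0.5728, 0.2085], [0.5134, 0.2001], [0.4539, 0.1918]]
```

```bash
python3 - <<'E'
from h import *; from station import ctrl
o=ctrl.get_obs(); print(*shift(o,[.629,.2125,.048],1.71))
E
```

```text
[-0.53  8.56 21.19] [-0.001  0.001  0.004]
```

>>> {"api": "play_rows", "payload": {
  "steps": [
    [[-0.2, 3, 0, 0, 0, 0, 1], [-0.4, 6, 1, 0, 0, 0, 1], [-0.5, 8.6, 3, 0, 0, 0, 1], [-0.5, 8.6, 6, 0, 0, 0, 1], [-0.5, 8.6, 9, 0, 0, 0, 1], [-0.5, 8.6, 12, 0, 0, 0, 1], [-0.5, 8.6, 15, 0, 0, 0, 1], [-0.5, 8.6, 17.5, 0, 0, 0, 1], [-0.5, 8.6, 19.5, 0, 0, 0, 1], [-0.5, 8.6, 20.7, 0, 0, 0, 1], [-0.5, 8.6, 21.2, 0, 0, 0, 1], [-0.5, 8.6, 21.2, 0, 0, 0, 1], [-0.5, 8.6, 21.2, 0, 0, 0, 0.6], [-0.5, 8.6, 21.2, 0, 0, 0, 0.45], [-0.5, 8.6, 21.2, 0, 0, 0, 0.3], [-0.5, 8.6, 21.2, 0, 0, 0, 0.2], [-0.5, 8.6, 21.2, 0, 0, 0, 0.2], [-0.5, 8.6, 21.2, 0, 0, 0, 0.2], [-0.5, 8.6, 21.2, 0, 0, 0, 0.2], [-0.5, 8.6, 21.2, 0, 0, 0, 0.2]]
  ],
  "force": 20
}}

```text
time_s: 3.15
ee_pos: [0.6293, 0.2128, 0.048]
eef_rot: [-3.141, 0.001, 1.714]
force: [0.6, -0.8, 0.0]
grip_width: 0.0441
```

>>> {"api": "play_rows", "payload": {
  "steps": [
    [[0, 0, 0, 0, 0, 0, 0.2], [0, 0, 0, 0, 0, 0, 0.2], [0, 0, 0, 0, 0, 0, 0.2], [0, 0, 0, 0, 0, 0, 0.2], [0, 0, 0, 0, 0, 0, 0.2], [0, 0, 0, 0, 0, 0, 0.2]]
  ],
  "force": 20
}}

```text
time_s: 3.65
ee_pos: [0.6293, 0.2127, 0.048]
eef_rot: [-3.141, 0.001, 1.714]
force: [-0.5, 0.7, -0.4]
grip_width: 0.0364
```

```bash
python3 - <<'E'
from h import *; from station import ctrl
o=ctrl.get_obs(); print(o['grip_width'],o['force']); print(*shift(o,[.6293,.2128,.19],1.71)); print(*shift(o,[.4731,-.1805,.19],1.2476))
E
```

```text
0.03644257792717011 [-0.4595811   0.74331604 -0.36118345]
[-1.00e-02 -2.00e-02 -1.42e+01] [-0.001  0.001  0.004]
[-36.71 -21.08 -14.15] [-0.001  0.001  0.466]
```

```bash
python3 - <<'E'
from h import *; from station import ctrl
o=ctrl.get_obs(); print(*shift(o,[.5585,-.209,.27],1.2476))
E
```

```text
[-40.75 -13.04 -22.16] [-0.001  0.001  0.466]
```

>>> {"api": "play_rows", "payload": {
  "steps": [
    [[0, 0, -0.5, 0, 0, 0, 0.2], [0, 0, -1.5, 0, 0, 0, 0.2], [0, 0, -3.5, 0, 0, 0, 0.2], [0, 0, -6, 0, 0, 0, 0.2], [0, 0, -9, 0, 0, 0, 0.2], [-1, -0.3, -12, 0, 0, 0, 0.2], [-3, -1, -15, 0, 0, 0, 0.2], [-6, -2, -18, 0, 0, 0.05, 0.2], [-9, -3, -20, 0, 0, 0.1, 0.2], [-12, -4, -21.5, 0, 0, 0.15, 0.2], [-15, -5, -22.2, 0, 0, 0.2, 0.2], [-18.5, -6, -22.2, 0, 0, 0.25, 0.2], [-22, -7, -22.2, 0, 0, 0.3, 0.2], [-25.5, -8.2, -22.2, 0, 0, 0.35, 0.2], [-29, -9.3, -22.2, 0, 0, 0.4, 0.2], [-32.5, -10.4, -22.2, 0, 0, 0.44, 0.2], [-35.5, -11.4, -22.2, 0, 0, 0.466, 0.2], [-38, -12.2, -22.2, 0, 0, 0.466, 0.2], [-40, -12.8, -22.2, 0, 0, 0.466, 0.2], [-40.7, -13, -22.2, 0, 0, 0.466, 0.2]]
  ],
  "force": 20
}}

```text
time_s: 5.32
ee_pos: [0.558, -0.211, 0.2713]
eef_rot: [3.141, 0.002, 1.245]
force: [0.0, -0.9, -1.1]
grip_width: 0.0363
```

>>> {"api": "play_rows", "payload": {
  "steps": [
    [[0, 0, 0, 0, 0, 0, 0.2], [0, 0, 0, 0, 0, 0, 0.2], [0, 0, 0, 0, 0, 0, 0.2]]
  ]
}}

```text
time_s: 5.57
ee_pos: [0.5582, -0.21, 0.2717]
eef_rot: [3.141, 0.001, 1.246]
force: [0.4, 0.7, -0.1]
grip_width: 0.0365
```

```bash
python3 - <<'E'
from station import ctrl
import cv2,json,numpy as np
o=ctrl.get_obs(); print(o['ee_pos'],o['eef_rot'],o['time_s'],o['force'],o['grip_width'])
c=ctrl.camera('wrist'); f=c.pop('frame'); cv2.imwrite('pics/w2.png',cv2.convertScaleAbs(f,alpha=1.8)); c['world_to_cam']=np.array(c['world_to_cam']).tolist(); json.dump(c,open('w2.json','w'))
E
```

```text
[ 0.55823504 -0.21002895  0.27174925] [3.14081440e+00 1.47490003e-03 1.24606052e+00] 5.5667 [ 0.41624419  0.6859871  -0.08681217] 0.036453320322658384
```

View pics/w2.png

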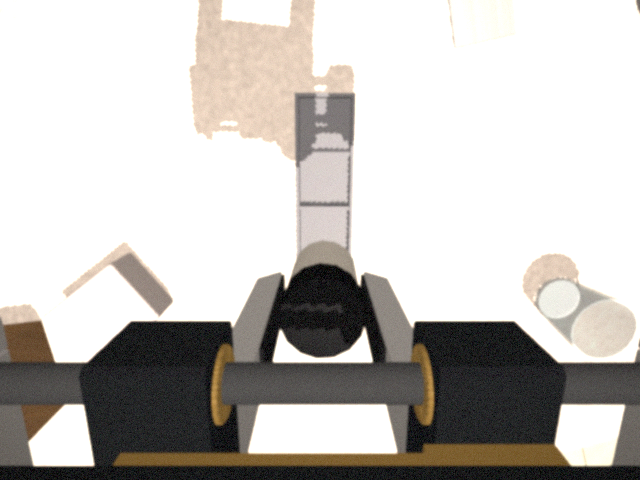

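The wrist view shows the jar held upright and the tray's far corners at (295,94) and (354,94), with cross walls at row 150 and row 204.

```bash
python3 - <<'E'
from h import *; addw('w2.json'); from station import ctrl
np.set_printoptions(precision=4,suppress=True); W='w'
v,r=fit([(W,(-.122,-.032,.018),(295,94)),(W,(-.122,.032,.018),(354,94)),(W,(-.060,-.028,.018),(300,150)),(W,(-.060,.028,.018),(351,150)),(W,(0,-.028,.018),(300.5,204)),(W,(0,.028,.018),(349.5,204))],(.55,-.2,-.32)); print(v,r.round(1).tolist())
for x in(.09,.03,-.03,-.09): print(place(v,(x,0,0))[:2])
o=ctrl.get_obs(); print(*shift(o,[*place(v,(-.09,0,0))[:2],.04],1.2476))
E
```

```text
[ 0.5589 -0.2092 -0.3211] [[-0.9, -4.4], [1.7, -4.7], [-0.9, 0.7], [0.0, 0.5], [-0.4, 1.8], [0.8, 1.6]]
[ 0.6443 -0.2376]
[ 0.5873 -0.2186]
[ 0.5304 -0.1997]
[ 0.4735 -0.1808]
[ 0.09 -8.98 23.16] [ 0.001  0.001 -0.001]
```

>>> {"api": "play_rows", "payload": {
  "steps": [
    [[0, -2, 0, 0, 0, 0, 0.2], [0.1, -4.5, 1, 0, 0, 0, 0.2], [0.1, -7, 3, 0, 0, 0, 0.2], [0.1, -8.5, 6, 0, 0, 0, 0.2], [0.1, -9, 9, 0, 0, 0, 0.2], [0.1, -9, 12, 0, 0, 0, 0.2], [0.1, -9, 15, 0, 0, 0, 0.2], [0.1, -9, 17.5, 0, 0, 0, 0.2], [0.1, -9, 19.5, 0, 0, 0, 0.2], [0.1, -9, 21, 0, 0, 0, 0.2], [0.1, -9, 21.8, 0, 0, 0, 0.2], [0.1, -9, 22.3, 0, 0, 0, 0.2], [0.1, -9, 22.6, 0, 0, 0, 0.2], [0.1, -9, 22.8, 0, 0, 0, 0.2], [0.1, -9, 22.9, 0, 0, 0, 0.2], [0.1, -9, 23, 0, 0, 0, 0.2], [0.1, -9, 23, 0, 0, 0, 0.2], [0.1, -9, 23, 0, 0, 0, 0.2]]
  ]
}}

```text
time_s: 7.12
ee_pos: [0.4735, -0.1807, 0.0419]
eef_rot: [3.14, 0.001, 1.246]
force: [-0.1, 0.1, -0.4]
grip_width: 0.0366
```

>>> {"api": "play_rows", "payload": {
  "steps": [
    [[0, 0, 0.05, 0, 0, 0, 0.2], [0, 0, 0.1, 0, 0, 0, 0.2], [0, 0, 0.15, 0, 0, 0, 0.2], [0, 0, 0.18, 0, 0, 0, 0.2], [0, 0, 0.2, 0, 0, 0, 0.2]]
  ]
}}

```text
time_s: 7.53
ee_pos: [0.4735, -0.1807, 0.0399]
eef_rot: [3.14, 0.001, 1.246]
force: [-0.1, 0.0, 1.6]
grip_width: 0.0366
```

>>> {"api": "play_rows", "payload": {
  "steps": [
    [[0, 0, 0, 0, 0, 0, 0.5], [0, 0, 0, 0, 0, 0, 0.7], [0, 0, 0, 0, 0, 0, 0.9], [0, 0, 0, 0, 0, 0, 1], [0, 0, 0, 0, 0, 0, 1], [0, 0, -0.5, 0, 0, 0, 1], [0, 0, -2, 0, 0, 0, 1], [0, 0, -5, 0, 0, 0, 1], [0, 0, -8, 0, 0, 0, 1], [0, 0, -12, 0, 0, 0, 1], [0, 0, -16, 0, 0, 0, 1], [0, 0, -17, 0, 0, 0, 1]]
  ]
}}

```text
time_s: 8.53
ee_pos: [0.4748, -0.181, 0.2164]
eef_rot: [3.132, 0.002, 1.247]
force: [0.7, 0.2, -0.3]
grip_width: 0.094
```

```bash
python3 - <<'E'
from h import *; from station import ctrl
o=ctrl.get_obs(); print(o['ee_pos'],o['grip_width']); print(*shift(o,[.5747,.2042,.21],1.71)); print(*shift(o,[.5747,.2042,.053],1.71))
import cv2
f=ctrl.camera('wrist')['frame']; cv2.imwrite('pics/w3.png',f[:,:])
E
```

```text
[ 0.47483829 -0.18101734  0.21644567] 0.09396168174282697
[39.7  -2.81  0.52] [ 0.009  0.005 -0.463]
[39.74 -2.96 16.22] [ 0.009  0.005 -0.463]
```

View pics/w3.png

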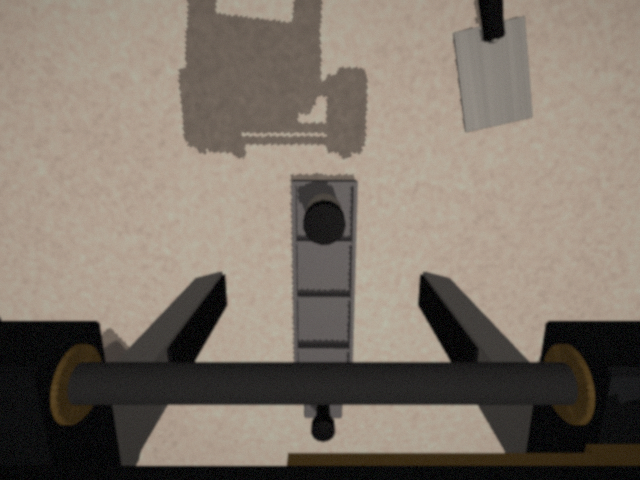

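The jar stands upright in the end compartment, lid at (324,222). Next is the tube.

>>> {"api": "play_rows", "payload": {
  "steps": [
    [[2, -0.1, 0, 0, 0, 0, 1], [5, -0.3, 0, 0, 0, -0.05, 1], [8.5, -0.6, 0, 0, 0, -0.1, 1], [12, -0.8, 0, 0, 0, -0.15, 1], [15.5, -1, 0, 0, 0, -0.2, 1], [19, -1.3, 0, 0, 0, -0.25, 1], [22.5, -1.5, 0, 0, 0, -0.3, 1], [26, -1.8, 0, 0, 0, -0.35, 1], [29.5, -2, 0, 0, 0, -0.4, 1], [33, -2.3, 0, 0, 0, -0.44, 1], [36, -2.5, 0, 0, 0, -0.463, 1], [38.3, -2.7, 0, 0, 0, -0.463, 1], [39.7, -2.8, 0, 0, 0, -0.463, 1], [39.7, -2.8, 0, 0, 0, -0.463, 1], [39.7, -2.8, 0, 0, 0, -0.463, 1], [39.7, -2.8, 0, 0, 0, -0.463, 1]]
  ]
}}

```text
time_s: 9.92
ee_pos: [0.5747, 0.2031, 0.214]
eef_rot: [3.135, 0.007, 1.709]
force: [1.0, -0.4, -0.3]
grip_width: 0.0939
```

```bash
python3 - <<'E'
from h import *; from station import ctrl
o=ctrl.get_obs(); print(o['ee_pos'],o['eef_rot']); print(*shift(o,[.5747,.2042,.053],1.71))
E
```

```text
[0.57466398 0.20310967 0.21398824] [3.13491416 0.00659374 1.7085942 ]
[ 0.21 -0.09 16.1 ] [ 0.007  0.007 -0.001]
```

>>> {"api": "play_rows", "payload": {
  "steps": [
    [[0.1, 0, 2, 0.007, 0.007, 0, 1], [0.2, -0.1, 5, 0.007, 0.007, 0, 1], [0.2, -0.1, 8, 0.007, 0.007, 0, 1], [0.2, -0.1, 11, 0.007, 0.007, 0, 1], [0.2, -0.1, 13.5, 0.007, 0.007, 0, 1], [0.2, -0.1, 15.2, 0.007, 0.007, 0, 1], [0.2, -0.1, 16.1, 0.007, 0.007, 0, 1], [0.2, -0.1, 16.1, 0.007, 0.007, 0, 1], [0.2, -0.1, 16.1, 0.007, 0.007, 0, 0.5], [0.2, -0.1, 16.1, 0.007, 0.007, 0, 0.1], [0.2, -0.1, 16.1, 0.007, 0.007, 0, 0.1], [0.2, -0.1, 16.1, 0.007, 0.007, 0, 0.1], [0.2, -0.1, 16.1, 0.007, 0.007, 0, 0.1], [0.2, -0.1, 16.1, 0.007, 0.007, 0, 0.1], [0.2, -0.1, 16.1, 0.007, 0.007, 0, 0.1], [0.2, -0.1, 16.1, 0.007, 0.007, 0, 0.1], [0.2, -0.1, 16.1, 0.007, 0.007, 0, 0.1], [0.2, -0.1, 16.1, 0.007, 0.007, 0, 0.1], [0.2, -0.1, 16.1, 0.007, 0.007, 0, 0.1], [0.2, -0.1, 16.1, 0.007, 0.007, 0, 0.1]]
  ],
  "force": 25
}}

```text
time_s: 11.58
ee_pos: [0.5746, 0.204, 0.053]
eef_rot: [-3.141, -0.0, 1.709]
force: [-0.9, -0.9, -0.1]
grip_width: 0.0274
```

>>> {"api": "play_rows", "payload": {
  "steps": [
    [[0, 0, 0, 0, 0, 0, 0.1], [0, 0, 0, 0, 0, 0, 0.1], [0, 0, 0, 0, 0, 0, 0.1], [0, 0, 0, 0, 0, 0, 0.1]]
  ]
}}

```text
time_s: 11.92
ee_pos: [0.5746, 0.204, 0.053]
eef_rot: [-3.141, -0.0, 1.709]
force: [-0.0, 0.3, 0.5]
grip_width: 0.0274
```

```bash
python3 - <<'E'
from h import *; from station import ctrl
o=ctrl.get_obs(); print(o['ee_pos'],o['eef_rot'],o['grip_width']); print(*shift(o,[.5304,-.1997,.20],1.2476))
E
```

```text
[0.57461405 0.20401548 0.05299065] [-3.14125264e+00 -3.17775219e-04  1.70864623e+00] 0.027365190536534932
[-39.38  -9.93 -14.71] [-0.    -0.     0.461]
```

>>> {"api": "play_rows", "payload": {
  "steps": [
    [[0, 0, -0.5, 0, 0, 0, 0.1], [0, 0, -2, 0, 0, 0, 0.1], [0, 0, -4.5, 0, 0, 0, 0.1], [0, 0, -7.5, 0, 0, 0, 0.1], [-0.5, 0, -10.5, 0, 0, 0, 0.1], [-2, -0.5, -13, 0, 0, 0, 0.1], [-5, -1.3, -14.5, 0, 0, 0.05, 0.1], [-8, -2, -14.7, 0, 0, 0.1, 0.1], [-11, -2.8, -14.7, 0, 0, 0.15, 0.1], [-14.5, -3.7, -14.7, 0, 0, 0.2, 0.1], [-18, -4.6, -14.7, 0, 0, 0.25, 0.1], [-21.5, -5.4, -14.7, 0, 0, 0.3, 0.1], [-25, -6.3, -14.7, 0, 0, 0.35, 0.1], [-28.5, -7.2, -14.7, 0, 0, 0.4, 0.1], [-32, -8.1, -14.7, 0, 0, 0.44, 0.1], [-35, -8.8, -14.7, 0, 0, 0.461, 0.1], [-37.5, -9.5, -14.7, 0, 0, 0.461, 0.1], [-39, -9.8, -14.7, 0, 0, 0.461, 0.1], [-39.4, -9.9, -14.7, 0, 0, 0.461, 0.1], [-39.4, -9.9, -14.7, 0, 0, 0.461, 0.1]]
  ]
}}

```text
time_s: 13.58
ee_pos: [0.5305, -0.2005, 0.1999]
eef_rot: [-3.141, -0.0, 1.246]
force: [0.3, 0.1, -1.9]
grip_width: 0.0276
```

```bash
python3 - <<'E'
from h import *; from station import ctrl
o=ctrl.get_obs(); print(o['ee_pos'],o['eef_rot'],o['grip_width']); print(*shift(o,[.5304,-.1997,.045],1.2476))
E
```

```text
[ 0.53051068 -0.20046998  0.1999014 ] [-3.14088143e+00 -2.09071744e-04  1.24622509e+00] 0.02760510820982189
[ 0.07 -0.02 15.49] [-0.001 -0.    -0.001]
```

>>> {"api": "play_rows", "payload": {
  "steps": [
    [[0.1, 0, 1, 0, 0, 0, 0.1], [0.1, 0, 3.5, 0, 0, 0, 0.1], [0.1, 0, 6.5, 0, 0, 0, 0.1], [0.1, 0, 9.5, 0, 0, 0, 0.1], [0.1, 0, 12, 0, 0, 0, 0.1], [0.1, 0, 13.5, 0, 0, 0, 0.1], [0.1, 0, 14.3, 0, 0, 0, 0.1], [0.1, 0, 14.7, 0, 0, 0, 0.1], [0.1, 0, 15, 0, 0, 0, 0.1], [0.1, 0, 15.2, 0, 0, 0, 0.1], [0.1, 0, 15.3, 0, 0, 0, 0.1], [0.1, 0, 15.4, 0, 0, 0, 0.1], [0.1, 0, 15.45, 0, 0, 0, 0.1], [0.1, 0, 15.5, 0, 0, 0, 0.1], [0.1, 0, 15.5, 0, 0, 0, 0.1]]
  ]
}}

```text
time_s: 14.83
ee_pos: [0.5308, -0.1995, 0.0451]
eef_rot: [-3.141, -0.0, 1.246]
force: [-0.4, -0.4, -1.0]
grip_width: 0.0276
```

>>> {"api": "play_rows", "payload": {
  "steps": [
    [[0, 0, 0.03, 0, 0, 0, 0.1], [0, 0, 0.06, 0, 0, 0, 0.1], [0, 0, 0.06, 0, 0, 0, 0.1]]
  ]
}}

```text
time_s: 15.08
ee_pos: [0.531, -0.1996, 0.0449]
eef_rot: [3.141, -0.0, 1.246]
force: [-1.7, 0.1, 4.3]
grip_width: 0.0277
```

>>> {"api": "play_rows", "payload": {
  "steps": [
    [[0, 0, 0, 0, 0, 0, 0.4], [0, 0, 0, 0, 0, 0, 0.7], [0, 0, 0, 0, 0, 0, 1], [0, 0, 0, 0, 0, 0, 1], [0, 0, 0, 0, 0, 0, 1], [0, 0, -0.5, 0, 0, 0, 1], [0, 0, -2, 0, 0, 0, 1], [0, 0, -5, 0, 0, 0, 1], [0, 0, -8.5, 0, 0, 0, 1], [0, 0, -12, 0, 0, 0, 1], [0, 0, -15, 0, 0, 0, 1], [0, 0, -16, 0, 0, 0, 1], [0, 0, -16, 0, 0, 0, 1]]
  ]
}}

```text
time_s: 16.17
ee_pos: [0.5318, -0.2, 0.2078]
eef_rot: [3.137, 0.0, 1.246]
force: [-0.1, 0.2, 0.1]
grip_width: 0.0941
```

```bash
python3 - <<'E'
from h import *; from station import ctrl
o=ctrl.get_obs(); print(o['ee_pos'],o['eef_rot'],o['grip_width']); print(*shift(o,[.5128,.2022,.205],1.71))
E
```

```text
[ 0.53181242 -0.19996979  0.20782286] [3.13650261e+00 3.40685466e-04 1.24616815e+00] 0.09414446965859763
[ 37.51 -14.63   0.2 ] [ 0.005  0.002 -0.464]
```

>>> {"api": "play_rows", "payload": {
  "steps": [
    [[2, -0.8, 0, 0, 0, 0, 1], [5, -2, 0, 0, 0, -0.05, 1], [8.5, -3.3, 0, 0, 0, -0.1, 1], [12, -4.7, 0, 0, 0, -0.15, 1], [15.5, -6, 0, 0, 0, -0.2, 1], [19, -7.4, 0, 0, 0, -0.25, 1], [22.5, -8.8, 0, 0, 0, -0.3, 1], [26, -10.1, 0, 0, 0, -0.35, 1], [29, -11.3, 0, 0, 0, -0.4, 1], [32, -12.5, 0, 0, 0, -0.44, 1], [34.8, -13.6, 0, 0, 0, -0.464, 1], [36.6, -14.3, 0, 0, 0, -0.464, 1], [37.5, -14.6, 0, 0, 0, -0.464, 1], [37.5, -14.6, 0, 0, 0, -0.464, 1], [37.5, -14.6, 0, 0, 0, -0.464, 1], [37.5, -14.6, 0, 0, 0, -0.464, 1]]
  ]
}}

```text
time_s: 17.5
ee_pos: [0.5131, 0.2008, 0.2064]
eef_rot: [3.138, 0.003, 1.709]
force: [-0.2, -0.0, 0.6]
grip_width: 0.0936
```

```bash
python3 - <<'E'
from h import *; from station import ctrl
o=ctrl.get_obs(); print(o['ee_pos'],o['eef_rot']); print(*shift(o,[.5128,.2022,.080],1.71))
E
```

```text
[0.51307609 0.20084163 0.20639709] [3.13811936e+00 2.85629972e-03 1.70902506e+00]
[ 0.17 -0.05 12.64] [ 0.003  0.003 -0.001]
```

>>> {"api": "play_rows", "payload": {
  "steps": [
    [[0.1, 0, 2, 0.003, 0.003, 0, 1], [0.2, -0.05, 5, 0.003, 0.003, 0, 1], [0.2, -0.05, 8, 0.003, 0.003, 0, 1], [0.2, -0.05, 10.5, 0.003, 0.003, 0, 1], [0.2, -0.05, 12, 0.003, 0.003, 0, 1], [0.2, -0.05, 12.6, 0.003, 0.003, 0, 1], [0.2, -0.05, 12.6, 0.003, 0.003, 0, 0.5], [0.2, -0.05, 12.6, 0.003, 0.003, 0, 0.1], [0.2, -0.05, 12.6, 0.003, 0.003, 0, 0.1], [0.2, -0.05, 12.6, 0.003, 0.003, 0, 0.1], [0.2, -0.05, 12.6, 0.003, 0.003, 0, 0.1], [0.2, -0.05, 12.6, 0.003, 0.003, 0, 0.1], [0.2, -0.05, 12.6, 0.003, 0.003, 0, 0.1], [0.2, -0.05, 12.6, 0.003, 0.003, 0, 0.1], [0.2, -0.05, 12.6, 0.003, 0.003, 0, 0.1], [0.2, -0.05, 12.6, 0.003, 0.003, 0, 0.1], [0.2, -0.05, 12.6, 0.003, 0.003, 0, 0.1], [0.2, -0.05, 12.6, 0.003, 0.003, 0, 0.1], [0.2, -0.05, 12.6, 0.003, 0.003, 0, 0.1], [0.2, -0.05, 12.6, 0.003, 0.003, 0, 0.1]]
  ],
  "force": 20
}}

```text
time_s: 19.17
ee_pos: [0.5128, 0.2025, 0.0804]
eef_rot: [3.141, -0.0, 1.709]
force: [-0.1, 0.6, -0.5]
grip_width: 0.0256
```

>>> {"api": "play_rows", "payload": {
  "steps": [
    [[0, 0, 0, 0, 0, 0, 0.1], [0, 0, 0, 0, 0, 0, 0.1], [0, 0, 0, 0, 0, 0, 0.1]]
  ]
}}

```text
time_s: 19.42
ee_pos: [0.5128, 0.2025, 0.0803]
eef_rot: [3.141, -0.0, 1.709]
force: [-0.4, 0.9, -0.2]
grip_width: 0.0255
```

```bash
python3 - <<'E'
from h import *; from station import ctrl
o=ctrl.get_obs(); print(o['ee_pos'],o['eef_rot'],o['grip_width']); print(*shift(o,[.5873,-.2186,.23],1.2476))
E
```

```text
[0.51277729 0.20247653 0.08034188] [ 3.14118924e+00 -1.34961726e-04  1.70907850e+00] 0.0255202799526377
[-42.73   1.58 -14.97] [ 0.    -0.     0.461]
```

>>> {"api": "play_rows", "payload": {
  "steps": [
    [[0, 0, -0.5, 0, 0, 0, 0.1], [0, 0, -2, 0, 0, 0, 0.1], [0, 0, -4.5, 0, 0, 0, 0.1], [0, 0, -7.5, 0, 0, 0, 0.1], [-0.5, 0, -10.5, 0, 0, 0, 0.1], [-2, 0, -13, 0, 0, 0, 0.1], [-5, 0.1, -14.7, 0, 0, 0.05, 0.1], [-8.5, 0.2, -15, 0, 0, 0.1, 0.1], [-12, 0.4, -15, 0, 0, 0.15, 0.1], [-15.5, 0.5, -15, 0, 0, 0.2, 0.1], [-19, 0.7, -15, 0, 0, 0.25, 0.1], [-22.5, 0.8, -15, 0, 0, 0.3, 0.1], [-26, 1, -15, 0, 0, 0.35, 0.1], [-29.5, 1.1, -15, 0, 0, 0.4, 0.1], [-33, 1.2, -15, 0, 0, 0.44, 0.1], [-36.5, 1.4, -15, 0, 0, 0.461, 0.1], [-39.5, 1.5, -15, 0, 0, 0.461, 0.1], [-41.7, 1.6, -15, 0, 0, 0.461, 0.1], [-42.7, 1.6, -15, 0, 0, 0.461, 0.1], [-42.7, 1.6, -15, 0, 0, 0.461, 0.1]]
  ]
}}

```text
time_s: 21.08
ee_pos: [0.5872, -0.2198, 0.23]
eef_rot: [-3.141, -0.0, 1.246]
force: [0.0, -0.2, -1.5]
grip_width: 0.0261
```

```bash
python3 - <<'E'
from h import *; from station import ctrl
o=ctrl.get_obs(); print(o['ee_pos'],o['eef_rot'],o['grip_width']); print(*shift(o,[.5873,-.2186,.0728],1.2476))
E
```

```text
[ 0.58719642 -0.21977539  0.23000592] [-3.14135579e+00 -2.18483648e-04  1.24604342e+00] 0.026075673473878788
[ 0.11 -0.02 15.72] [-0.    -0.    -0.002]
```

>>> {"api": "play_rows", "payload": {
  "steps": [
    [[0.1, 0, 1, 0, 0, 0, 0.1], [0.1, 0, 3.5, 0, 0, 0, 0.1], [0.1, 0, 6.5, 0, 0, 0, 0.1], [0.1, 0, 9.5, 0, 0, 0, 0.1], [0.1, 0, 12, 0, 0, 0, 0.1], [0.1, 0, 13.7, 0, 0, 0, 0.1], [0.1, 0, 14.5, 0, 0, 0, 0.1], [0.1, 0, 14.9, 0, 0, 0, 0.1], [0.1, 0, 15.2, 0, 0, 0, 0.1], [0.1, 0, 15.4, 0, 0, 0, 0.1], [0.1, 0, 15.5, 0, 0, 0, 0.1], [0.1, 0, 15.6, 0, 0, 0, 0.1], [0.1, 0, 15.67, 0, 0, 0, 0.1], [0.1, 0, 15.72, 0, 0, 0, 0.1], [0.1, 0, 15.72, 0, 0, 0, 0.1]]
  ]
}}

```text
time_s: 22.33
ee_pos: [0.5875, -0.2188, 0.0729]
eef_rot: [-3.141, -0.0, 1.246]
force: [0.5, -0.4, -1.0]
grip_width: 0.0259
```

>>> {"api": "play_rows", "payload": {
  "steps": [
    [[0, 0, 0.02, 0, 0, 0, 0.1], [0, 0, 0.05, 0, 0, 0, 0.1], [0, 0, 0.05, 0, 0, 0, 0.1]]
  ]
}}

```text
time_s: 22.58
ee_pos: [0.5875, -0.2189, 0.0724]
eef_rot: [-3.142, -0.0, 1.246]
force: [0.4, 0.4, -1.1]
grip_width: 0.0253
```

>>> {"api": "play_rows", "payload": {
  "steps": [
    [[0, 0, 0.02, 0, 0, 0, 0.1], [0, 0, 0.05, 0, 0, 0, 0.1], [0, 0, 0.05, 0, 0, 0, 0.1]]
  ]
}}

```text
time_s: 22.83
ee_pos: [0.5877, -0.2189, 0.0723]
eef_rot: [3.141, -0.0, 1.246]
force: [-0.9, 1.0, 3.3]
grip_width: 0.0254
```

>>> {"api": "play_rows", "payload": {
  "steps": [
    [[0, 0, 0, 0, 0, 0, 0.4], [0, 0, 0, 0, 0, 0, 0.7], [0, 0, 0, 0, 0, 0, 1], [0, 0, 0, 0, 0, 0, 1], [0, 0, 0, 0, 0, 0, 1], [0, 0, -0.5, 0, 0, 0, 1], [0, 0, -2, 0, 0, 0, 1], [0, 0, -5, 0, 0, 0, 1], [0, 0, -8.5, 0, 0, 0, 1], [0, 0, -12, 0, 0, 0, 1], [0, 0, -14, 0, 0, 0, 1], [0, 0, -14, 0, 0, 0, 1]]
  ]
}}

```text
time_s: 23.83
ee_pos: [0.5889, -0.2195, 0.2182]
eef_rot: [3.133, 0.001, 1.246]
force: [-0.6, 0.2, 0.7]
grip_width: 0.0936
```

```bash
python3 - <<'E'
from h import *; from station import ctrl
o=ctrl.get_obs(); print(o['ee_pos'],o['eef_rot'],o['grip_width']); print(*shift(o,[.4574,.193,.205],1.71))
E
```

```text
[ 0.5889462  -0.21946793  0.21815696] [3.13300101e+00 5.06776687e-04 1.24594120e+00] 0.09356359244335602
[ 34.89 -25.64   1.08] [ 0.008  0.002 -0.464]
```

>>> {"api": "play_rows", "payload": {
  "steps": [
    [[2, -1.5, 0, 0, 0, 0, 1], [4.5, -3.3, 0, 0, 0, -0.05, 1], [7.5, -5.5, 0, 0, 0, -0.1, 1], [10.5, -7.7, 0, 0, 0, -0.15, 1], [13.5, -9.9, 0, 0, 0, -0.2, 1], [16.5, -12.1, 0, 0, 0, -0.25, 1], [19.5, -14.3, 0, 0, 0, -0.3, 1], [22.5, -16.5, 0, 0, 0, -0.35, 1], [25.5, -18.7, 0, 0, 0, -0.4, 1], [28.5, -20.9, 0, 0, 0, -0.44, 1], [31.5, -23.1, 0, 0, 0, -0.464, 1], [33.7, -24.8, 0.4, 0, 0, -0.464, 1], [34.9, -25.6, 0.8, 0, 0, -0.464, 1], [34.9, -25.6, 0.8, 0, 0, -0.464, 1], [34.9, -25.6, 0.8, 0, 0, -0.464, 1], [34.9, -25.6, 0.8, 0, 0, -0.464, 1]]
  ]
}}

```text
time_s: 25.17
ee_pos: [0.458, 0.1923, 0.2077]
eef_rot: [3.134, 0.005, 1.71]
force: [0.4, -0.4, 0.4]
grip_width: 0.0939
```

```bash
python3 - <<'E'
from h import *; from station import ctrl
o=ctrl.get_obs(); print(o['ee_pos'],o['eef_rot']); print(*shift(o,[.4574,.193,.068],1.71))
E
```

```text
[0.45797678 0.19227142 0.20769876] [3.13436416 0.00455063 1.70963738]
[ 0.14 -0.15 13.97] [ 0.007  0.005 -0.   ]
```

>>> {"api": "play_rows", "payload": {
  "steps": [
    [[0.1, -0.1, 2, 0.007, 0.005, 0, 1], [0.1, -0.15, 5, 0.007, 0.005, 0, 1], [0.1, -0.15, 8, 0.007, 0.005, 0, 1], [0.1, -0.15, 11, 0.007, 0.005, 0, 1], [0.1, -0.15, 13, 0.007, 0.005, 0, 1], [0.1, -0.15, 14, 0.007, 0.005, 0, 1], [0.1, -0.15, 14, 0.007, 0.005, 0, 0.5], [0.1, -0.15, 14, 0.007, 0.005, 0, 0.1], [0.1, -0.15, 14, 0.007, 0.005, 0, 0.1], [0.1, -0.15, 14, 0.007, 0.005, 0, 0.1], [0.1, -0.15, 14, 0.007, 0.005, 0, 0.1], [0.1, -0.15, 14, 0.007, 0.005, 0, 0.1], [0.1, -0.15, 14, 0.007, 0.005, 0, 0.1], [0.1, -0.15, 14, 0.007, 0.005, 0, 0.1], [0.1, -0.15, 14, 0.007, 0.005, 0, 0.1], [0.1, -0.15, 14, 0.007, 0.005, 0, 0.1], [0.1, -0.15, 14, 0.007, 0.005, 0, 0.1], [0.1, -0.15, 14, 0.007, 0.005, 0, 0.1], [0.1, -0.15, 14, 0.007, 0.005, 0, 0.1], [0.1, -0.15, 14, 0.007, 0.005, 0, 0.1]]
  ],
  "force": 20
}}

```text
time_s: 26.83
ee_pos: [0.4574, 0.1925, 0.0676]
eef_rot: [-3.142, -0.0, 1.71]
force: [0.4, -0.7, -1.4]
grip_width: 0.0233
```

>>> {"api": "play_rows", "payload": {
  "steps": [
    [[0, 0, 0, 0, 0, 0, 0.1], [0, 0, 0, 0, 0, 0, 0.1], [0, 0, 0, 0, 0, 0, 0.1]]
  ]
}}

```text
time_s: 27.08
ee_pos: [0.4574, 0.1925, 0.0676]
eef_rot: [3.142, -0.0, 1.71]
force: [-0.5, -0.3, -0.5]
grip_width: 0.0234
```

```bash
python3 - <<'E'
from h import *; from station import ctrl
o=ctrl.get_obs(); print(o['ee_pos'],o['eef_rot'],o['grip_width']); print(*shift(o,[.6443,-.2376,.23],1.2476))
E
```

```text
[0.45738478 0.19251725 0.06759593] [ 3.14159047e+00 -3.81101557e-04  1.70958604e+00] 0.023378852374885115
[-45.18  12.56 -16.26] [-0.    -0.     0.462]
```

>>> {"api": "play_rows", "payload": {
  "steps": [
    [[0, 0, -0.5, 0, 0, 0, 0.1], [0, 0, -2, 0, 0, 0, 0.1], [0, 0, -4.5, 0, 0, 0, 0.1], [0, 0, -7.5, 0, 0, 0, 0.1], [-0.5, 0.1, -11, 0, 0, 0, 0.1], [-2, 0.5, -14, 0, 0, 0, 0.1], [-5, 1.4, -16, 0, 0, 0.05, 0.1], [-8.5, 2.4, -16.3, 0, 0, 0.1, 0.1], [-12, 3.3, -16.3, 0, 0, 0.15, 0.1], [-15.5, 4.3, -16.3, 0, 0, 0.2, 0.1], [-19, 5.3, -16.3, 0, 0, 0.25, 0.1], [-22.5, 6.3, -16.3, 0, 0, 0.3, 0.1], [-26, 7.2, -16.3, 0, 0, 0.35, 0.1], [-29.5, 8.2, -16.3, 0, 0, 0.4, 0.1], [-33, 9.2, -16.3, 0, 0, 0.44, 0.1], [-36.5, 10.1, -16.3, 0, 0, 0.462, 0.1], [-40, 11.1, -16.3, 0, 0, 0.462, 0.1], [-43, 12, -16.3, 0, 0, 0.462, 0.1], [-44.7, 12.4, -16.3, 0, 0, 0.462, 0.1], [-45.2, 12.6, -16.3, 0, 0, 0.462, 0.1]]
  ]
}}

```text
time_s: 28.75
ee_pos: [0.6447, -0.2404, 0.2297]
eef_rot: [-3.14, -0.0, 1.245]
force: [-0.6, 0.2, -1.9]
grip_width: 0.0237
```

>>> {"api": "play_rows", "payload": {
  "steps": [
    [[0, 0, 0, 0, 0, 0, 0.1], [0, 0, 0, 0, 0, 0, 0.1]]
  ]
}}

```text
time_s: 28.92
ee_pos: [0.6445, -0.2399, 0.2296]
eef_rot: [-3.14, -0.0, 1.245]
force: [-0.1, 0.4, -1.1]
grip_width: 0.0234
```

```bash
python3 - <<'E'
from h import *; from station import ctrl
o=ctrl.get_obs(); print(o['ee_pos'],o['eef_rot'],o['grip_width']); print(*shift(o,[.6443,-.2376,.060],1.2476))
E
```

```text
[ 0.64449038 -0.23990728  0.22955595] [-3.13991373e+00 -2.38314595e-04  1.24507979e+00] 0.023354642980875372
[ 0.21 -0.06 16.96] [-0.002 -0.    -0.003]
```

>>> {"api": "play_rows", "payload": {
  "steps": [
    [[0.2, 0, 1, 0, 0, 0, 0.1], [0.2, -0.05, 3.5, 0, 0, 0, 0.1], [0.2, -0.05, 6.5, 0, 0, 0, 0.1], [0.2, -0.05, 9.5, 0, 0, 0, 0.1], [0.2, -0.05, 12.5, 0, 0, 0, 0.1], [0.2, -0.05, 14.8, 0, 0, 0, 0.1], [0.2, -0.05, 15.8, 0, 0, 0, 0.1], [0.2, -0.05, 16.2, 0, 0, 0, 0.1], [0.2, -0.05, 16.5, 0, 0, 0, 0.1], [0.2, -0.05, 16.7, 0, 0, 0, 0.1], [0.2, -0.05, 16.8, 0, 0, 0, 0.1], [0.2, -0.05, 16.88, 0, 0, 0, 0.1], [0.2, -0.05, 16.93, 0, 0, 0, 0.1], [0.2, -0.05, 16.96, 0, 0, 0, 0.1], [0.2, -0.05, 16.96, 0, 0, 0, 0.1]]
  ]
}}

```text
time_s: 30.17
ee_pos: [0.6445, -0.2378, 0.0602]
eef_rot: [-3.14, -0.0, 1.245]
force: [0.6, 0.4, -1.1]
grip_width: 0.0234
```

>>> {"api": "play_rows", "payload": {
  "steps": [
    [[0, 0, 0.02, 0, 0, 0, 0.1], [0, 0, 0.05, 0, 0, 0, 0.1], [0, 0, 0.05, 0, 0, 0, 0.1]]
  ]
}}

```text
time_s: 30.42
ee_pos: [0.6445, -0.2378, 0.0597]
eef_rot: [-3.14, -0.0, 1.245]
force: [-0.6, -0.4, -0.7]
grip_width: 0.0231
```

>>> {"api": "play_rows", "payload": {
  "steps": [
    [[0, 0, 0.02, 0, 0, 0, 0.1], [0, 0, 0.05, 0, 0, 0, 0.1], [0, 0, 0.05, 0, 0, 0, 0.1]]
  ]
}}

```text
time_s: 30.67
ee_pos: [0.6446, -0.2378, 0.0596]
eef_rot: [-3.141, -0.0, 1.245]
force: [-0.1, 1.0, 2.7]
grip_width: 0.0236
```

Contact felt at the expected height. Releasing and raising.

>>> {"api": "play_rows", "payload": {
  "steps": [
    [[0, 0, 0, 0, 0, 0, 0.4], [0, 0, 0, 0, 0, 0, 0.7], [0, 0, 0, 0, 0, 0, 1], [0, 0, 0, 0, 0, 0, 1], [0, 0, 0, 0, 0, 0, 1], [0, 0, -0.5, 0, 0, 0, 1], [0, 0, -2, 0, 0, 0, 1], [0, 0, -5, 0, 0, 0, 1], [0, 0, -8.5, 0, 0, 0, 1], [0, 0, -12, 0, 0, 0, 1], [0, 0, -15, 0, 0, 0, 1], [4, 0, -17, 0, 0, 0, 1], [8, 0, -17, 0, 0, 0, 1], [12, 0, -17, 0, 0, 0, 1], [16, 0, -17, 0, 0, 0, 1], [20, 0, -17, 0, 0, 0, 1], [24, 0, -17, 0, 0, 0, 1], [28, 0, -17, 0, 0, 0, 1], [32, 0, -17, 0, 0, 0, 1], [34, 0, -17, 0, 0, 0, 1]]
  ]
}}

```text
time_s: 32.33
ee_pos: [0.7538, 0.089, 0.2297]
eef_rot: [-3.141, -0.001, 1.248]
force: [-0.2, -0.9, -0.1]
grip_width: 0.094
```

>>> {"api": "play_rows", "payload": {
  "steps": [
    [[0, 0, 0, 0, 0, 0, 1], [0, 0, 0, 0, 0, 0, 1], [0, 0, 0, 0, 0, 0, 1], [0, 0, 0, 0, 0, 0, 1], [0, 0, 0, 0, 0, 0, 1], [0, 0, 0, 0, 0, 0, 1]]
  ]
}}

```text
time_s: 32.83
ee_pos: [0.7538, 0.0877, 0.2301]
eef_rot: [-3.141, -0.001, 1.247]
force: [-0.9, -0.4, -0.5]
grip_width: 0.0938
```

```bash
python3 - <<'E'
from station import ctrl
import cv2,numpy as np
a=ctrl.camera('top')['frame'];b=ctrl.camera('scene')['frame']
a=cv2.resize(a[180:345,320:410],None,fx=3.5,fy=3.5,interpolation=2);b=cv2.resize(b,None,fx=.75,fy=.75)
h=max(len(a),len(b)); p=lambda i:np.pad(i,((0,h-len(i)),(0,0),(0,0)))
cv2.imwrite('pics/fin.png',cv2.convertScaleAbs(np.hstack([p(a),p(b)]),alpha=1.6)); print(a.shape,b.shape)
E
```

```text
(578, 315, 3) (360, 480, 3)
```

View pics/fin.png

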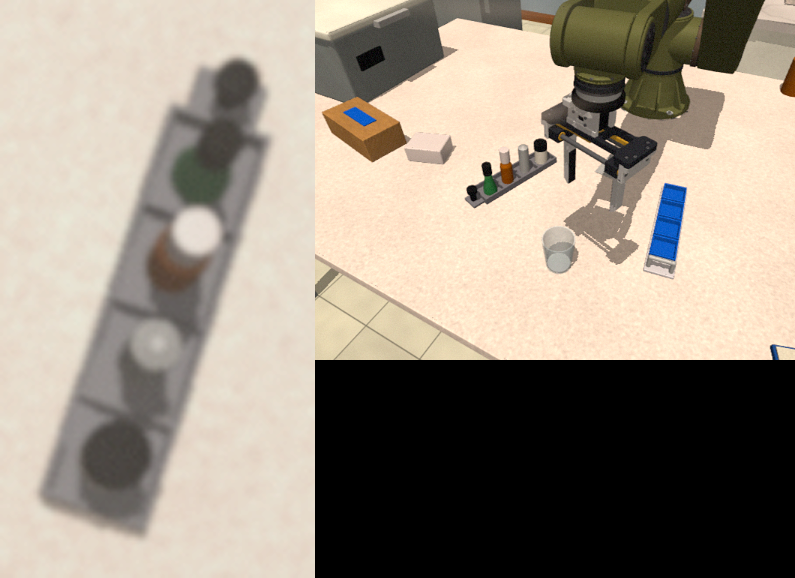

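All four samples stand upright in the tray: flask beside the knob (200,165 in the left crop), then bottle (185,250), tube (150,360) and jar at the far end (115,460). The gripper is clear. Handing in.

```bash
python3 -c "
from station import ctrl
print(ctrl.hand_in())"
```

```text
the job is handed in; nothing more can be done
None
```

All four samples are in the tray in the reverse order you asked for, and I handed the job in at about 33 s of the 128 s limit. From the compartment farthest from the knob they run jar, tube, bottle, flask, with the flask right beside the knob.

- **Setting down:** I lowered each one until it touched the compartment floor, released it, and saw only light contact forces of 1.6 to 4.3 N.
- **Final pictures:** The last top and scene pictures show all four upright in their own compartments, the cups empty and the gripper clear. The beaker and the white box look unmoved. The spatula was hidden behind the arm in the last scene picture, so I did not check it again; no move came near it.
- **Measurements:** The tray position from the wrist camera agreed with the top and scene cameras to under 1 mm. Some individual scene and wrist points were off by up to 5 pixels. A guessed handle point was off by 14 pixels, so the carrier fit gave it little weight. For the jar, the two estimates differed by about 5 mm; I used a point between them and the grasp worked.

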